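# Add three finished cards to the green tally counter

### The arm

A 6-joint arm with a two-finger parallel gripper is mounted at the origin on the work surface. World frame = base frame: x ahead of the robot, y to its left, z up, the work surface at z = 0. Lengths are in mm, angles in rad, forces in N, time in s.
With the tool pointing down it reaches from about 275 to 825 mm from the base axis. Payload 5.2 kg.
Tool frame: the origin (TCP) lies midway between the tips of the shut fingers; the grasp point (between the pads) lies 19 mm behind it; z points along the fingers, y is the line along which they close (so a half turn about z gives the same grasp; the last joint's range is limited). The gripper opens to 93 mm and grips with 3 to 60 N. Pads are 15 mm wide; open, the fingers measure 128 mm over their backs; the gripper's body (75 mm by 188 mm) begins 65 mm behind the grasp point.
Start: joints at [-1.325, 0.259, 1.535, -0, 1.348, -0.203], TCP at [238.657, -495.528, 218.653] pointing down, gripper open.
Joint ranges: [-3.14, 3.14], [-0.91, 2.08], [0.19, 2.58], [-1.22, 4.36], [0.22, 2.71], [-3.12, 3.12]. Speed limits (rad/s): [2.57, 2.57, 3.14, 3.14, 3.14, 3.14].

### API

Orientations are given as a unit quaternion [x, y, z, w].
In Python, from rig import * gives the robot as it stands.
- The arm moves only by the tool arm_command, never from a script. Its argument "moves" is a list that holds one entry, the list of rows, each a list of 7 numbers: the closure in counts, from 0 (fully open) to 255 (shut), then the shift along the tool's x, y, z each as a share of 0.4 m, from -1 to 1, then the turn, a rotation vector about the tool's x, y, z each as a share of 180 degrees, from -1 to 1. A call has 1 to 8 rows; each row is the pose to reach, as a shift and turn from the pose commanded when the call began, along the tool's axes at that moment, turning the shorter way round; what a row does not reach only later rows make up. A row lasts 1/8 s, in which the tool goes at most 62.5 mm and 10.7 degrees, less where a joint would pass 70% of its speed; a pose out of reach is approached as far as the arm can. A call with a number of a shift or a turn outside -1 to 1 is refused whole. A call with a gripper value outside its range is refused whole. The fingers move at their own pace and stop on an object; the grip force is fixed at half the most. Time passes only in rows, so rows that repeat a pose let the fingers close. It gives the time, the measured TCP pose, the force, the opening and the grip force at its end, in the units of the state.
- get_state(): the state, without advancing time (a new reading comes with each control period).
- capture(name): name is "scene" or "top"; returns the picture (400x640x3 uint8, red, green, blue); there is no depth.
- get_calibration(name): a dict with "camera_matrix" (3x3 intrinsics, pixels), "rvec" (rotation vector, rad) and "tvec" (3), from world to camera coordinates, as OpenCV has them. Camera axes: x right, y down, z forward; pixel columns grow to the right and rows downward; lengths in mm; the calibration is good to about 2 mm. A picture is of the moment at which its call begins. get_calibration takes no time and is no camera call.
- hand_in(): hands the job in; it is judged then, once.
The state is a dict: "time": time; "joint_positions": joint angles; "joint_velocities": joint speeds; "joint_torque": joint torques, N m; "tool_pos": TCP position; "orientation": TCP orientation; "force": force on the tool from outside, world axes, zero at the start; "ft_torque": the same for the moment, N m; "gripper_width": finger opening in mm; "grip_force": force on a finger pad.
Only numpy, scipy, OpenCV 4.12 (cv2) and the standard library are available. Lean on these libraries where they do the work, as an engineer would, in place of code of your own. Each camera call takes 0.05 s, during which the arm holds its last target. There are 200 camera calls.

### The job

Three more cards with the green tree are finished. Add them to the green desk counter: press its lever all the way down and let it come all the way up again, exactly three times, so that the dial's pointer ends three marks further on. Leave the pink counter's lever alone.

Things in the scene. Friction and masses are not known exactly. Their poses are not given: they have to be found in the camera images.
- green_pad (a point): Top centre of the press pad (36 mm long, 40 wide, 10 thick) on the lever of the green counter, a fixed green box 120 x 100 x 65 mm with a dial on top (to 80 mm). The lever juts from its front; the pad centre is 75 mm clear of the box. Lever up: 77 mm above the table, x axis level, from pad to box, z up. Fully down: 30 mm straight below. The pad leans 10 degrees at either end.
- green_lever (a joint): Green lever angle, rad: 0 fully up (springs back in about 0.2 s when let go), 0.36 at its stop, fully down. Pressing the pad takes about 3 N at first, 6 to 8 N near the bottom. A ratchet counts one step per full stroke: it advances in the later part of the way down and catches anew only once the lever has come fully up. A short stroke may count only in part.
- green_dial (a joint): Angle of the green counter's dial, rad: black disc, white pointer, under a clear cover. Starts within 0.1 of 0 (pointer at the larger red mark, on the side away from the lever); grows clockwise from above. Eight marks 0.785 apart; each full stroke takes the pointer to the next (0.785, 1.571, 2.356). It does not turn back.
- pink_lever (a joint): Lever angle of the pink counter, alike in all but colour: 0 up, 0.36 fully down. Not to be pressed. It stands on the other side of the table's middle line, box centres at least 260 mm apart; which side is which varies.

How it is judged (in metres and radians):
On the way, in this order (a step that is already met when the one before it is completed fails the run):
1. the first card is counted (dial past 0.6 rad) (value of joint green_dial above 0.6 rad).
2. the lever has come up again after the first stroke (value of joint green_lever below 0.06 rad).
3. the second card is counted (dial past 1.35 rad) (value of joint green_dial above 1.35 rad).
4. the lever has come up again after the second stroke (value of joint green_lever below 0.06 rad).
5. the third card is counted (dial past 2.1 rad) (value of joint green_dial above 2.1 rad).
At the end, for the whole second after the job is handed in: The green dial stands three marks on (2.356 rad, within 0.25 rad), the green lever is fully up again (below 0.06 rad) and the pink lever is up (below 0.06 rad) (value of joint green_dial between 2.1 and 2.61 rad and value of joint each of green_lever, pink_lever below 0.06 rad); the robot touches nothing.
It fails at once if a fourth stroke is counted on the green dial (past 2.75 rad) (value of joint green_dial above 2.75 rad).
It fails at once if the pink counter's lever is pressed (past 0.12 rad) (value of joint pink_lever above 0.12 rad).
It also fails if it takes over 35 s, if anything falls off the work surface, if the arm or the gripper's body presses on something with over 40 N, if the wrist force passes 120 N, or if a joint passes its speed limit or range.

## Working session

There is one attempt and no reset: what is moved stays moved. The work goes in short steps, Python scripts to look and compute and a tool call to move; the robot and the scene stay as the last step left them, time stands still between calls to the robot, and variables do not carry over. Pictures are saved under pics/ and viewed, at most 10 in all, crops included, and the job is handed in when it is done.

Besides the shell and the picture viewer there is one more tool, called after "Emit:" as name(argument=value, ...) on one line, values as JSON. arm_command: Moves the arm, as the interface text tells. Its arguments: {"type":"object","properties":{"moves":{"type":"array","items":{"type":"array","items":{"type":"array","items":{"type":"number"}}}}},"required":["moves"]}

```bash
mkdir -p pics; python3 - <<'E'
from rig import *
import cv2
for n in("scene","top"):
    cv2.imwrite(f"pics/{n}0.png",capture(n)[:,:,::-1]); c=get_calibration(n)
    R=cv2.Rodrigues(c["rvec"])[0]; print(n,-R.T@c["tvec"])
s=get_state();print(s["time"],s["tool_pos"],s["orientation"],s["gripper_width"])
E
```

```text
scene [1269.63061661   63.41655452  805.06175234]
top [ 537.27701989  -25.61419801 1017.71094432]
0.1 [ 238.53622728 -495.05447498  217.90239508] [ 9.74923929e-01  2.22536916e-01 -2.70733698e-05 -8.08526601e-04] 93.21799187919689
```

View pics/scene0.png

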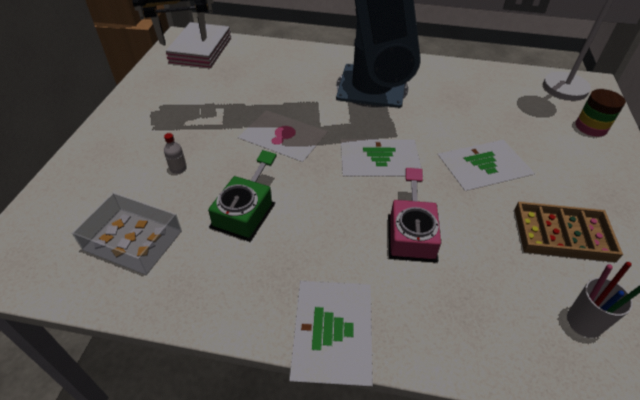

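View pics/top0.png

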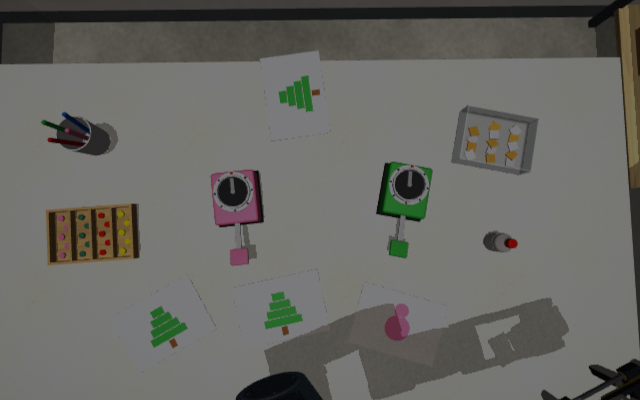

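The top view shows the green box at about (405,191), its pad at (399,249), and the pink pad at (239,256). In the scene view the green pad is at (266,158).

```bash
cat > h.py <<'E'
import cv2, numpy as np
from rig import *
def ray(n,p):
    c=get_calibration(n);K=np.array(c["camera_matrix"]);R=cv2.Rodrigues(np.array(c["rvec"]))[0];o=-R.T@np.array(c["tvec"]).ravel()
    d=R.T@np.linalg.inv(K)@np.array([p[0],p[1],1.]);return o,d/np.linalg.norm(d)
def onz(n,p,z):
    o,d=ray(n,p);return o+d*(z-o[2])/d[2]
def green(img):
    h=cv2.cvtColor(img,cv2.COLOR_RGB2HSV);return cv2.inRange(h,(50,150,50),(75,255,255))
E
python3 - <<'E'
from h import *
P={}
for n,box in(("top",(370,150,440,270)),("scene",(205,145,285,240))):
    m=green(cv2.imread(f"pics/{n}0.png")[:,:,::-1].copy());x0,y0,x1,y1=box
    k=np.zeros_like(m);k[y0:y1,x0:x1]=m[y0:y1,x0:x1]
    N,_,st,ce=cv2.connectedComponentsWithStats(k)
    for i in range(1,N):
        if st[i,4]>30: print(n,st[i],ce[i],onz(n,ce[i],77).round(1)); 
    i=[i for i in range(1,N) if 60<st[i,4]<600]; 
    if i: P[n]=ce[i[0]]
    if n=="top":
        b=np.argmax(st[1:,4])+1; lab=_
        c=np.argwhere(lab==b)[:,::-1].astype(np.float32)
        r=cv2.minAreaRect(c);print(r); print(np.array([onz(n,q,65) for q in cv2.boxPoints(r)]).round(1)); print("boxc",onz(n,r[0],65))
    else:
        pass
if len(P)==2:
    (o1,d1),(o2,d2)=ray("top",P["top"]),ray("scene",P["scene"])
    t=np.linalg.lstsq(np.c_[d1,-d2],o2-o1,rcond=None)[0];print(o1+t[0]*d1,o2+t[1]*d2)
E
```

```text
top [383 162  45  57 743] [401.80753701 201.60834455] [ 586.6 -221.5   77. ]
top [422 168  10  16  61] [427.57377049 172.70491803] [ 651.4 -281.9   77. ]
top [390 240  18  17 247] [398.10121457 248.22672065] [ 482.2 -210.1   77. ]
((406.68292236328125, 190.29696655273438), (42.3456916809082, 50.97702407836914), 10.007980346679688)
[[ 564.8 -176.7   65. ]
 [ 680.  -200.    65. ]
 [ 661.6 -295.6   65. ]
 [ 546.6 -271.5   65. ]]
boxc [ 613.02119575 -235.91798808   65.        ]
scene [258 152  17  12 137] [266.26277372 157.33576642] [ 486.2 -210.8   77. ]
scene [227 177  42  45 399] [250.28571429 195.77694236] [ 618.  -211.2   77. ]
scene [210 203  16  13  63] [215.07936508 209.22222222] [ 671.8 -274.1   77. ]
[ 632.949484   -240.45416245  229.26412554] [ 626.11079092 -161.82507555  207.0090483 ]
```

Both views put the pad at about (483,-210,77), and the box centre is 133 mm from it (expected 135). The lever heading is about -11°. I'll close the fingers, move above the pad and turn them square to it.

Emit:
arm_command(moves=[[[255,0.86,-0.378,0.08,0,0,0.205],[255,0.86,-0.378,0.08,0,0,0.205],[255,0.86,-0.378,0.08,0,0,0.205],[255,0.86,-0.378,0.08,0,0,0.205],[255,0.86,-0.378,0.08,0,0,0.205],[255,0.86,-0.378,0.08,0,0,0.205],[255,0.86,-0.378,0.08,0,0,0.205],[255,0.86,-0.378,0.2,0,0,0.205]]])

```text
time: 1.1
tool_pos: [486.1, -210.8, 141.0]
orientation: [0.995, -0.096, 0.004, 0.002]
force: [-1.0, -0.8, -1.0]
gripper_width: 17.5
grip_force: 0.0
```

```bash
python3 - <<'E'
from h import *
s=get_state();print(s["time"],s["tool_pos"],s["orientation"],s["gripper_width"],s["force"])
cv2.imwrite("pics/s1.png",cv2.resize(capture("scene")[100:250,180:340],None,fx=4,fy=4)[:,:,::-1])
E
```

```text
1.1 [ 486.14885567 -210.84531733  141.04912071] [ 0.99536932 -0.09603523  0.00352757  0.0021715 ] 17.472783475369276 [-1.00045373 -0.77089781 -0.98306724]
```

View pics/s1.png

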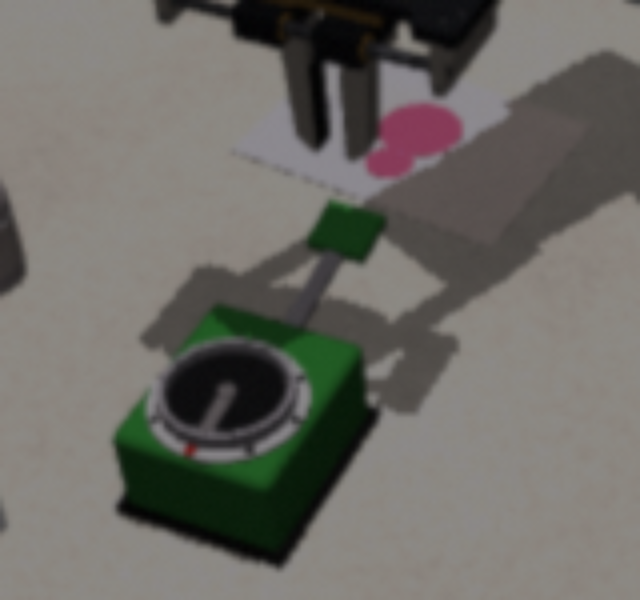

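The fingers hang over the pad with the dial at the red mark. I'll press down in steps, watching the force.

Emit:
arm_command(moves=[[[255,0,0,0.13,0,0,0],[255,0,0,0.15,0,0,0],[255,0,0,0.17,0,0,0],[255,0,0,0.19,0,0,0],[255,0,0,0.21,0,0,0],[255,0,0,0.22,0,0,0],[255,0,0,0.22,0,0,0]]])

```text
time: 2.02
tool_pos: [483.1, -210.9, 52.3]
orientation: [0.995, -0.098, 0.0, 0.001]
force: [-3.3, 0.3, 6.2]
gripper_width: 0.6
grip_force: 2.9
```

Emit:
arm_command(moves=[[[255,0,0,0.008,0,0,0],[255,0,0,0.014,0,0,0],[255,0,0,0.014,0,0,0]]])

```text
time: 2.4
tool_pos: [483.4, -211.0, 48.1]
orientation: [0.995, -0.097, 0.001, 0.001]
force: [-6.4, 2.5, 15.2]
gripper_width: 0.7
grip_force: 8.0
```

The force of 15 N is above the 8 N spring force, so the lever is at its stop. I'll check the dial, then let it up.

```bash
python3 - <<'E'
from h import *
a=capture("scene")[100:250,180:340];b=capture("top")[140:280,360:450]
cv2.imwrite("pics/s2.png",np.hstack([cv2.resize(a,(480,450)),cv2.resize(b,(290,450))])[:,:,::-1])
print(get_state()["force"])
E
```

```text
[-5.85019831  2.81398016 14.72443391]
```

View pics/s2.png

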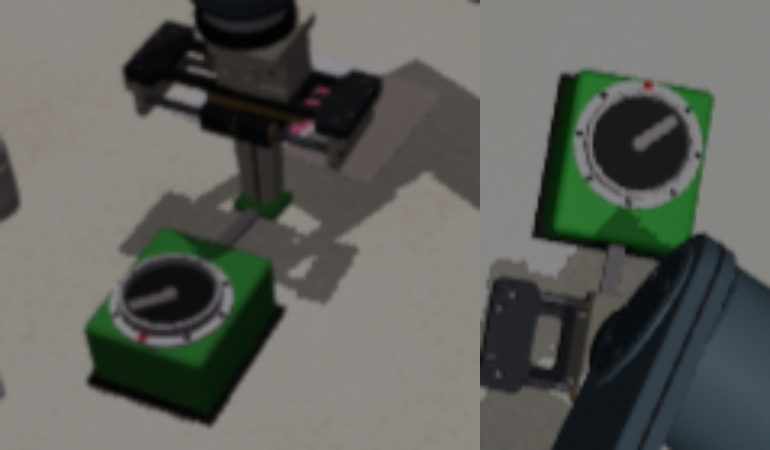

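The pointer is one mark on. Now I release fully and make the second stroke.

Emit:
arm_command(moves=[[[255,0,0,-0.11,0,0,0],[255,0,0,-0.12,0,0,0],[255,0,0,-0.12,0,0,0],[255,0,0,-0.12,0,0,0],[255,0,0,-0.12,0,0,0]]])

```text
time: 3.12
tool_pos: [482.4, -209.7, 92.2]
orientation: [0.995, -0.098, -0.001, -0.0]
force: [0.9, -0.2, -0.3]
gripper_width: 0.3
grip_force: 0.0
```

Emit:
arm_command(moves=[[[255,0,0,0.03,0,0,0],[255,0,0,0.05,0,0,0],[255,0,0,0.07,0,0,0],[255,0,0,0.09,0,0,0],[255,0,0,0.105,0,0,0],[255,0,0,0.115,0,0,0],[255,0,0,0.12,0,0,0],[255,0,0,0.12,0,0,0]]])

```text
time: 4.12
tool_pos: [482.4, -209.9, 47.5]
orientation: [0.995, -0.097, -0.0, 0.0]
force: [-10.1, 4.6, 29.2]
gripper_width: 0.2
grip_force: 15.6
```

```bash
python3 - <<'E'
from h import *
a=capture("scene")[100:250,180:340];b=capture("top")[140:280,360:450]
cv2.imwrite("pics/s3.png",np.hstack([cv2.resize(a,(480,450)),cv2.resize(b,(290,450))])[:,:,::-1])
E
```

```text
(no output)
```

View pics/s3.png

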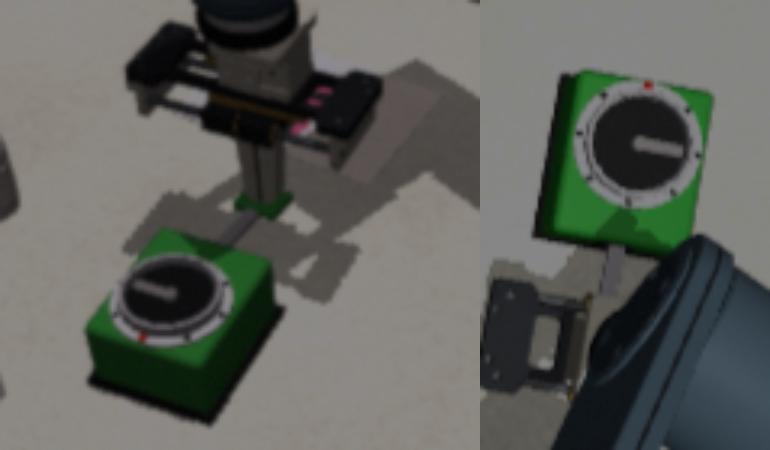

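The pointer is two marks on. Now the third stroke, a touch less deep since the last one ended at 29 N.

Emit:
arm_command(moves=[[[255,0,0,-0.11,0,0,0],[255,0,0,-0.12,0,0,0],[255,0,0,-0.12,0,0,0],[255,0,0,-0.12,0,0,0],[255,0,0,-0.12,0,0,0]]])

```text
time: 4.85
tool_pos: [482.4, -209.6, 91.8]
orientation: [0.995, -0.097, -0.001, -0.001]
force: [0.0, 0.8, -0.2]
gripper_width: 0.4
grip_force: 0.0
```

Emit:
arm_command(moves=[[[255,0,0,0.03,0,0,0],[255,0,0,0.05,0,0,0],[255,0,0,0.07,0,0,0],[255,0,0,0.09,0,0,0],[255,0,0,0.105,0,0,0],[255,0,0,0.115,0,0,0],[255,0,0,0.118,0,0,0],[255,0,0,0.118,0,0,0]]])

```text
time: 5.85
tool_pos: [482.4, -209.9, 47.7]
orientation: [0.995, -0.097, -0.0, 0.0]
force: [-9.2, 2.8, 23.5]
gripper_width: 0.6
grip_force: 12.4
```

```bash
python3 - <<'E'
from h import *
a=capture("scene")[100:250,180:340];b=capture("top")[140:280,360:450]
cv2.imwrite("pics/s4.png",np.hstack([cv2.resize(a,(480,450)),cv2.resize(b,(290,450))])[:,:,::-1])
E
```

```text
(no output)
```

View pics/s4.png

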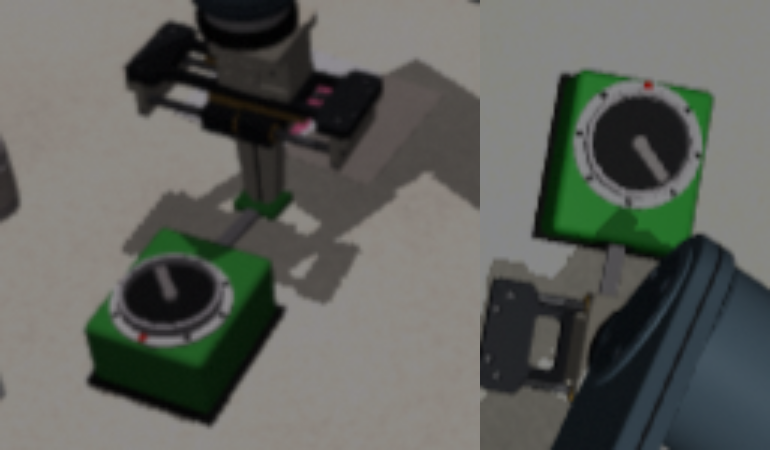

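The pointer is three marks on. I'll lift clear, let the lever settle, and hand in.

Emit:
arm_command(moves=[[[255,0,0,-0.13,0,0,0],[255,0,0,-0.25,0,0,0],[255,0,0,-0.25,0,0,0],[255,0,0,-0.25,0,0,0],[255,0,0,-0.25,0,0,0],[255,0,0,-0.25,0,0,0]]])

```text
time: 6.7
tool_pos: [482.3, -209.6, 144.4]
orientation: [0.995, -0.098, -0.001, -0.001]
force: [0.0, 0.6, -0.5]
gripper_width: 0.2
grip_force: 0.0
```

```bash
python3 - <<'E'
from h import *
a=capture("scene")[100:250,180:340]
cv2.imwrite("pics/s5.png",cv2.resize(a,(480,450))[:,:,::-1])
E
```

```text
(no output)
```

View pics/s5.png

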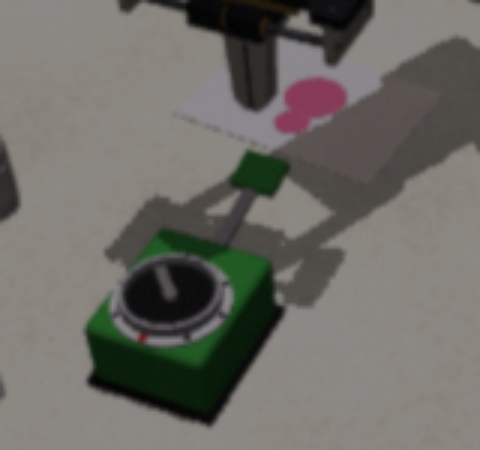

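The lever is up, the pointer is at the third mark and the fingers are clear.

```bash
python3 -c "
from rig import *
print(hand_in())"
```

```text
the job is handed in; nothing more can be done
None
```

I pressed the green counter's lever fully down and let it up three times; its pointer is three marks on, the lever is up, the pink lever was not touched, and the job is handed in (its verdict was not shown).

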